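# Turn the corner tile and set the bench dryer

## Task

The L-shaped corner tile beside the bench dryer must dry on its other face: tip it toward you over its bottom corner edge, from its short leg onto its long leg, keeping that corner on the table and about where it is. Also turn the dryer's selector clockwise, click by click, until its nose rests at the fifth of the seven marks, counting the shortest mark as the first, and do not run past it. Do not disturb the cup and the jar.

Things in the scene. Friction and masses are not known exactly. Their poses are not given: they have to be found in the camera images.
- corner_tile: Loose terracotta tile, L-shaped in profile, 0.2 to 0.45 kg; legs 16 mm thick, 56 mm wide (along y). Origin: middle of the outer corner edge. +x along the short leg's outer face (90 mm), +z along the long leg's (130 mm). Start: short leg flat on the table pointing away from the robot (yaw up to 0.35), long leg upright on the robot's side. Once tipped, its x points up and its z toward the robot.
- short_end (a point): Middle of the end face of the tile's short leg: 90 mm along the tile's x from its corner, 8 mm along its z. 8 mm above the table at the start, 90 mm above it once tipped.
- long_end (a point): Middle of the end face of the tile's long leg: 8 mm along the tile's x, 130 mm along its z from the corner. 130 mm above the table at the start, 8 mm once tipped.
- dryer: Grey bench dryer, a fixed wedge-shaped box 170 x 170 mm, 35 mm high in front and 140 mm at the back, with louvres on both sides and a sloping control panel that faces the robot (yaw up to 0.3 either way). Origin: centre of its underside; front to its -x.
- dial_face (a point): Point of the selector's axis on the panel's surface. Its z axis is the selector's axis, pointing out of the panel: 35 degrees from vertical, leaning toward the dryer's front (the robot). Its x axis runs up the slope. It does not turn with the selector. Round the selector seven dark marks on the panel, 24 degrees apart and growing longer clockwise (5 to 12 mm), show its detents.
- selector (a joint): Black bar knob; rad, growing clockwise seen from outside. Seven sprung detents, one at each mark: 0, 0.419, ... 2.513; it starts in the second or third, so two or three clicks are needed. At 0 the nose points 72 degrees anticlockwise of straight up the slope, at 1.257 straight up the slope. Passing to the next detent takes about 0.1 N m; let go within 8 degrees of a detent it springs into it.
- pointer (a point): On the nose end of the selector's bar, 36 mm from the axis, 31 mm above the panel; turns with it. The bar is 66 mm long (33 mm each way from the axis, the pointed nose of the end with the white line reaching 41 mm), 14 mm thick, and stands 9 to 41 mm above the panel surface, measured along the axis, on a round skirt 72 mm across.
- cup: Loose biscuit-fired cup, 67 mm across and 61 mm high, standing on the table in front, between the tile and the dryer; bystander (another such cup stands on the wheel at the back). Origin: centre of its underside.
- jar: Loose glaze jar with a black lid, 51 mm across and 60 mm high, standing to the right of the dryer; bystander. Origin: centre of its underside.
Not all that is in view belongs to the job. What is shaped like the corner_tile but turquoise or yellow is not meant.

How it is judged:
At the end, for the whole second after the job is handed in: The tile rests on its long leg, short leg upright within 3 degrees, short end 85 to 96 mm above the table, corner within 35 mm of where it was; the selector rests in its fifth detent (1.676 rad, within 0.12); all at rest (angle between corner_tile's own x axis and vertical below 0.06 rad and height (world z) of short_end between 0.085 and 0.096 m and distance of corner_tile from where it was at the start of the episode below 0.035 m and linear speed of corner_tile below 0.01 m/s and value of joint selector between 1.555 and 1.795 rad and velocity of joint selector between -0.05 and 0.05 rad/s); the robot touches nothing.
It fails at once if the selector is turned past the fifth mark into the sixth click (value of joint selector above 2 rad).
It fails at once if the tile's corner edge is lifted more than 30 mm off the table (height (world z) of corner_tile above 0.03 m).
It fails at once if the cup is shifted by more than 30 mm (distance of cup from where it was at the start of the episode above 0.03 m).
It fails at once if the jar is shifted by more than 30 mm (distance of jar from where it was at the start of the episode above 0.03 m).
It also fails if it takes over 58 s, if anything falls off the work surface, if the arm or the gripper's body presses on something with over 40 N, if the wrist force passes 120 N, or if a joint passes its speed limit or range.

## Robot

A 6-joint arm with a two-finger parallel gripper is mounted at the origin on a cart in front of the work surface, level with it; the furniture and walls round the work are solid. World frame = base frame: x ahead of the robot, y to its left, z up, the work surface at z = 0. Lengths are in m, angles in rad, forces in N, time in s.
With the tool pointing down it reaches from about 0.35 to 0.95 m from the base axis. Payload 17.4 kg.
Tool frame: the origin (TCP) lies between the finger pads; the fingertips stand 11 mm ahead of it and the grasp point (between the pads) lies 8 mm behind it; y points along the fingers, z is the direction in which the jaws open and shut, and the axes are right-handed (so a half turn about y gives the same grasp; the last joint's range is limited). The gripper opens to 93 mm and grips with 3 to 60 N. Pads are 15 mm wide; open, the fingers measure 128 mm over their backs; the gripper's body (75 mm by 188 mm) begins 65 mm behind the grasp point.
Start: joints at [1.173, 0.116, 1.442, -0, 1.584, -0.038], TCP at [0.238, 0.632, 0.23] pointing down, gripper open.
Joint ranges: [-2.83, 2.83], [-0.83, 2.19], [0.07, 2.5], [-1.14, 4.28], [0.01, 3], [-2.97, 2.97]. Speed limits (rad/s): [1.89, 1.89, 2.22, 3.14, 3.14, 3.14].

## Interface

Orientations are given as a unit quaternion [x, y, z, w].
In Python, from plant import state, capture, camera_info, hand_in gives the robot as it stands.
- The arm moves only by the tool arm_command, never from a script. Its argument "series" is a list of rows, each an object with "travel": the shift along the world's x, y, z in m, a list of three; "rotation": the turn, a rotation vector about the world's x, y, z in degrees, a list of three; "fingers": the opening, from 0 (shut) to 1 (fully open). In form: [{"travel": [x, y, z], "rotation": [ax, ay, az], "fingers": fingers}, ...]. A call has 1 to 20 rows; each row shifts and turns the commanded pose from where the row before left it; what a row does not reach is not made up. A row lasts 1/10 s, in which the tool goes at most 50 mm and 8.59 degrees, less where a joint would pass 70% of its speed; a pose out of reach is approached as far as the arm can. A call with a gripper value outside its range is refused whole. The fingers move at their own pace and stop on an object; "squeeze" is the grip in N (left out, the last holds). Time passes only in rows, so rows that do not move let the fingers close. It gives the time, the measured TCP pose, the force and the opening at its end, in the units of the state.
- state(): the state, without advancing time (a new reading comes with each control period).
- capture(name): name is "side" or "top" or "wrist"; returns (picture, depth): 400x640x3 uint8, red, green, blue; 400x640 float32, m along the optical axis (not along the pixel's ray), 0 where there is no reading.
- camera_info(name): a dict with "fx", "fy", "cx", "cy" (pixels), "dist" ([k1, k2, p1, p2, k3] as OpenCV has them; the pictures are not rectified), "R" (3x3) and "t" (3): a world point X has camera coordinates R X + t; the wrist camera has in their place "T_tool_cam" (4x4, takes a point from camera to tool coordinates, whose origin is the TCP and whose axes are the tool frame's). Camera axes: x right, y down, z forward; pixel columns grow to the right and rows downward; lengths in m; the calibration is good to about 2 mm. A picture is of the moment at which its call begins: read the wrist's pose just before it. camera_info takes no time and is no camera call.
- hand_in(): hands the job in, once; it reports no verdict.
The state is a dict: "time": time; "joint_positions": joint angles; "qd": joint speeds; "effort": joint torques, N m; "position": TCP position; "tool_rot": TCP orientation; "wrist_force": force on the tool from outside, world axes, zero at the start; "torque": the same for the moment, N m; "grip_width": finger opening in m.
Only numpy, scipy, OpenCV 4.12 (cv2) and the standard library are available. Lean on these libraries where they do the work, as an engineer would, in place of code of your own. Each camera call takes 0.05 s, during which the arm holds its last target.

## Working session

There is one attempt and no reset: what is moved stays moved. The work goes in short steps, Python scripts to look and compute and a tool call to move; the robot and the scene stay as the last step left them, time stands still between calls to the robot, and variables do not carry over. Pictures are saved under pics/ and viewed, and the job is handed in when it is done.

Besides the shell and the picture viewer there is one more tool, called after ">>>" as name(argument=value, ...) on one line, values as JSON. arm_command: Moves the arm, as the interface text tells. Its arguments: {"type":"object","properties":{"series":{"type":"array","items":{"type":"object","properties":{"travel":{"type":"array","items":{"type":"number"}},"rotation":{"type":"array","items":{"type":"number"}},"fingers":{"type":"number"}}}},"squeeze":{"type":"number"}},"required":["series"]}

```bash
ls; mkdir -p pics; python3 - <<'E'
from plant import *
import cv2,numpy as np
print(state())
for n in ["side","top","wrist"]:
    p,d=capture(n); cv2.imwrite(f"pics/{n}0.png",p[:,:,::-1]); np.savez(f"{n}0.npz",p=p,d=d)
    print(n,camera_info(n),(d>0).mean())
E
```

```text
pics
{'time': 0.0, 'joint_positions': array([ 1.17321763e+00,  1.16455445e-01,  1.44230477e+00, -3.58943679e-05,
        1.58397869e+00, -3.77770626e-02]), 'qd': array([-0.00030908, -0.00036281,  0.00013968, -0.00071371,  0.00082311,
        0.00019669]), 'effort': array([-1.72372409e-03, -7.21231556e+01, -6.22616100e+01,  7.79277692e-02,
        2.37958250e-02, -1.44364722e-04]), 'position': array([0.23758443, 0.63158796, 0.22890123]), 'tool_rot': array([ 0.69609339, -0.12659929,  0.12644903, -0.69529652]), 'wrist_force': array([ 0.24201221,  0.1120871 , -0.3118044 ]), 'torque': array([ 0.00565329,  0.01842893, -0.01411425]), 'grip_width': 0.09302290348903462}
side {'fx': 495.4912573487836, 'fy': 495.4912573487836, 'cx': 317.5093316118546, 'cy': 199.58904589526674, 'dist': array([-0.1225003,  0.       ,  0.       ,  0.       ,  0.       ]), 'R': array([[ 0.99958671,  0.02229431,  0.01814839],
       [ 0.02828978, -0.65070702, -0.75880173],
       [-0.00510768,  0.75900154, -0.6510688 ]]), 't': array([-0.56097141,  0.04322925,  1.44301157])} 0.9875625
top {'fx': 441.50150889258, 'fy'
[... 230 characters left out ...]
03271277, -0.18173844],
       [ 0.18235692, -0.01701108, -0.98308523]]), 't': array([-0.09536652,  0.57849098,  1.45615805])} 0.99598046875
wrist {'fx': 291.6827253094091, 'fy': 291.6827253094091, 'cx': 317.6194158892617, 'cy': 199.01068431344797, 'dist': array([-0.04706945,  0.        ,  0.        ,  0.        ,  0.        ]), 'T_tool_cam': array([[ 2.21218158e-04,  9.68451153e-01,  2.49203360e-01,
        -6.82843122e-02],
       [-7.33781259e-04, -2.49203142e-01,  9.68450957e-01,
        -1.54037045e-01],
       [ 9.99999706e-01, -3.97099692e-04,  6.55503046e-04,
        -4.95292771e-04],
       [ 0.00000000e+00,  0.00000000e+00,  0.00000000e+00,
         1.00000000e+00]])} 0.97941015625
```

View pics/side0.png

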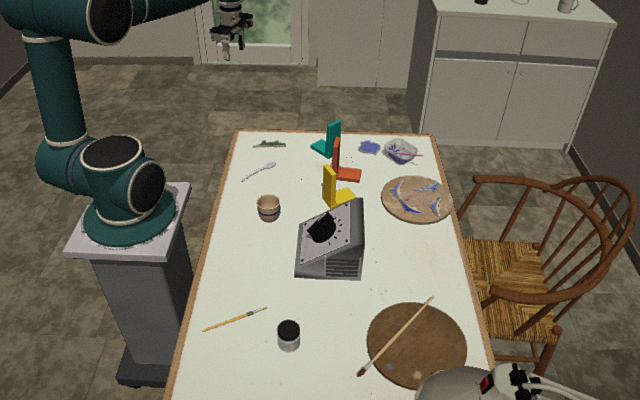

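View pics/top0.png

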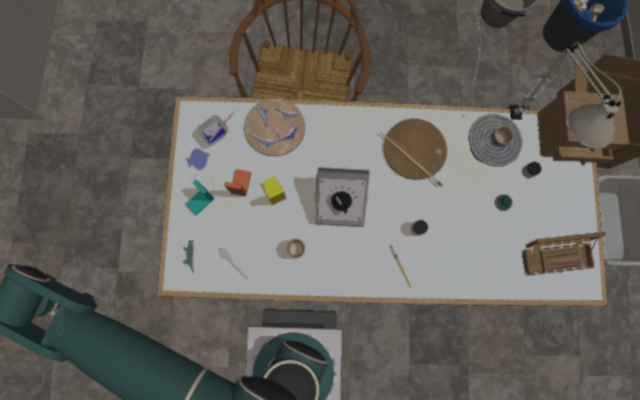

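View pics/wrist0.png

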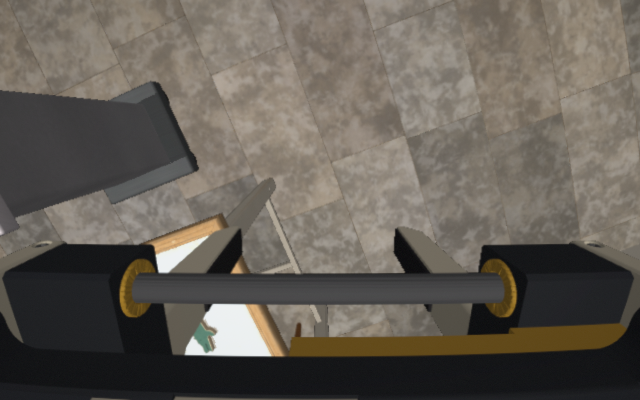

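The side view shows the terracotta tile at about (345,165), flanked by the turquoise one at (328,140) and the yellow one at (338,190). The dryer is at (330,240), with the cup at (268,208) and the jar at (288,335). In the top view, the tile is at (240,182) and the knob at (341,202).

```bash
cat > h.py <<'E'
import numpy as np,cv2
from plant import *
from scipy.spatial.transform import Rotation as Ro
def cloud(name,p,d,st=None):
    c=camera_info(name);K=np.array([[c['fx'],0,c['cx']],[0,c['fy'],c['cy']],[0,0,1]])
    v,u=np.mgrid[0:400,0:640]
    n=cv2.undistortPoints(np.stack([u,v],-1).reshape(-1,1,2).astype(float),K,c['dist']).reshape(400,640,2)
    P=np.dstack([n[...,0]*d,n[...,1]*d,d])
    if name=='wrist':
        T=c['T_tool_cam'];P=P@T[:3,:3].T+T[:3,3]
        return P@Ro.from_quat(st['tool_rot']).as_matrix().T+st['position']
    return (P-c['t'])@c['R']
def proj(name,X,st=None):
    c=camera_info(name);K=np.array([[c['fx'],0,c['cx']],[0,c['fy'],c['cy']],[0,0,1]])
    X=np.atleast_2d(X).astype(float)
    if name=='wrist':
        T=np.linalg.inv(c['T_tool_cam']);X=(X-st['position'])@Ro.from_quat(st['tool_rot']).as_matrix();R,t=T[:3,:3],T[:3,3]
    else:R,t=c['R'],c['t']
    return cv2.projectPoints(X,cv2.Rodrigues(R)[0],t,K,c['dist'])[0].reshape(-1,2)
def crop(p,x0,y0,x1,y1,s,fn):
    cv2.imwrite(fn,cv2.resize(p[y0:y1,x0:x1,::-1],None,fx=s,fy=s,interpolation=cv2.INTER_CUBIC))
E
python3 - <<'E'
from h import *
for n in ["side","top"]:
    z=np.load(n+"0.npz");p,d=z['p'],z['d'];W=cloud(n,p,d)
    hsv=cv2.cvtColor(p,cv2.COLOR_RGB2HSV);H,S,V=[hsv[...,i].astype(int) for i in range(3)]
    m=((H<12)|(H>175))&(S>130)&(V>60)&(W[...,2]<.2)&(W[...,2]>-.02)&(W[...,0]>.3)&(W[...,1]>0)&(W[...,1]<.45)
    k,l,st,ce=cv2.connectedComponentsWithStats(m.astype(np.uint8))
    for i in range(1,k):
        if st[i,4]>20:
            w=W[l==i];print(n,st[i],w.min(0).round(3),w.max(0).round(3))
            for a,b in[(-.01,.05),(.05,.1),(.11,.15)]:
                q=w[(w[:,2]>a)&(w[:,2]<b)]
                if len(q)>5:
                    print(a,b,len(q),q.min(0).round(3),q.max(0).round(3)); print(cv2.minAreaRect(q[:,:2].astype(np.float32)))
z=np.load("side0.npz");crop(z['p'],230,110,430,290,4,"pics/s0c.png")
z=np.load("top0.npz");crop(z['p'],170,150,390,270,3.6,"pics/t0c.png")
E
```

```text
side [332 137  29  45 494] [0.601 0.174 0.001] [0.693 0.243 0.136]
-0.01 0.05 322 [0.602 0.174 0.001] [0.693 0.239 0.049]
((0.6485886573791504, 0.20600539445877075), (0.06052660197019577, 0.08823142200708389), 79.67585754394531)
0.05 0.1 79 [0.601 0.183 0.05 ] [0.62  0.221 0.1  ]
((0.6152209639549255, 0.2017650604248047), (0.03708210587501526, 0.016002360731363297), 52.0119743347168)
0.11 0.15 77 [0.602 0.183 0.111] [0.621 0.243 0.136]
((0.6118260025978088, 0.2136676162481308), (0.06044596806168556, 0.015255657956004143), 81.14527130126953)
top [225 171  25  24 365] [0.599 0.18  0.003] [0.688 0.241 0.136]
-0.01 0.05 224 [0.599 0.18  0.003] [0.688 0.236 0.05 ]
((0.6444981098175049, 0.2095130980014801), (0.05285915732383728, 0.08595531433820724), 83.70050048828125)
0.05 0.1 50 [0.599 0.188 0.05 ] [0.612 0.234 0.1  ]
((0.6030685305595398, 0.21028955280780792), (0.012015894055366516, 0.046835821121931076), 8.262916564941406)
0.11 0.15 84 [0.599 0.188 0.11 ] [0.618 0.241 0.136]
((0.6100345253944397, 0.213726207613945), (0.053209349513053894, 0.016225116327404976), 82.76390838623047)
```

View pics/s0c.png

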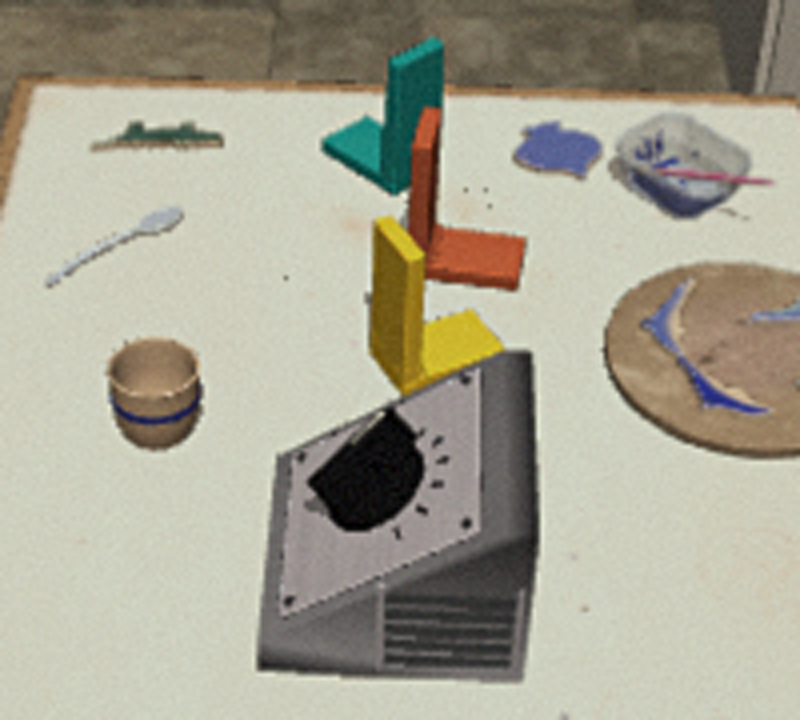

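View pics/t0c.png

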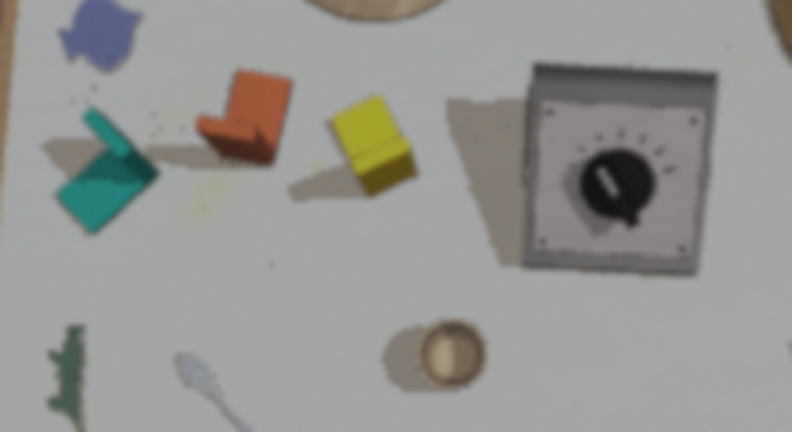

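```bash
python3 - <<'E'
from h import *
for n in ["side","top"]:
    z=np.load(n+"0.npz");p,d=z['p'],z['d'];W=cloud(n,p,d)
    hsv=cv2.cvtColor(p,cv2.COLOR_RGB2HSV);H,S,V=[hsv[...,i].astype(int) for i in range(3)]
    X,Y,Z=W[...,0],W[...,1],W[...,2]
    reg=(X>.3)&(X<.95)&(Y>-.4)&(Y<.5)&(Z<.25)
    for nm,m in [('yel',(H>20)&(H<35)&(S>150)&(V>80)),('turq',(H>78)&(H<95)&(S>120))]:
        m=m&reg&(Z>-.01)
        for a,b in[(.002,.04),(.11,.15)]:
            q=W[m&(Z>a)&(Z<b)]
            if len(q)>5:print(n,nm,a,len(q),q.min(0).round(3),q.max(0).round(3),cv2.minAreaRect(q[:,:2].astype(np.float32)))
    # others by height
    m=(reg&(Z>.02)).astype(np.uint8)
    k,l,st,ce=cv2.connectedComponentsWithStats(m)
    for i in range(1,k):
        if st[i,4]>60: w=W[l==i];print(n,st[i],w.min(0).round(3),w.max(0).round(3))
    # panel
    m=reg&(S<60)&(V>110)&(Z>.04)&(Z<.16)&(Y>-.15)&(Y<.12)&(X>.5)
    k,l,st,ce=cv2.connectedComponentsWithStats(m.astype(np.uint8));i=1+st[1:,4].argmax();q=W[l==i]
    c=np.median(q,0);
    for _ in range(4):
        r=(q-q.mean(0)); nn=np.linalg.svd(r,full_matrices=False)[2][2]; nn*=np.sign(nn[2]); e=(q-q.mean(0))@nn; q=q[abs(e)<.004] if _<3 else q
    print('panel',len(q),q.mean(0).round(4),nn.round(3),'yaw',np.arctan2(-nn[1],-nn[0]),'tilt',np.degrees(np.arccos(nn[2])),e.std(),q.min(0),q.max(0))
    k=reg&(V<60)&(Z>.06)&(Y>-.15)&(Y<.12)&(X>.55)&(X<.75); h=(W-q.mean(0))@nn
    K=W[k&(h>.005)&(h<.05)];print('knob',len(K),K.mean(0),K.min(0),K.max(0), np.percentile(h[k],[5,50,95,99]))
E
```

```text
side yel 0.002 352 [ 0.313 -0.386  0.003] [0.673 0.133 0.039] ((0.4963865876197815, -0.13536584377288818), (0.6174368858337402, 0.08377352356910706), 61.04676055908203)
side yel 0.11 127 [ 0.575 -0.06   0.11 ] [0.659 0.098 0.139] ((0.6188212633132935, 0.019781291484832764), (0.016434598714113235, 0.17392966151237488), 27.260948181152344)
side turq 0.002 213 [0.53  0.299 0.003] [0.602 0.393 0.04 ] ((0.5761608481407166, 0.3477746248245239), (0.05583665147423744, 0.09069801867008209), 46.96097183227539)
side turq 0.11 107 [ 0.583 -0.168  0.11 ] [0.626 0.341 0.135] ((0.5933412909507751, 0.08687882125377655), (0.5094538927078247, 0.04192123934626579), 87.40467834472656)
side [ 323  119   18   85 1043] [0.573 0.045 0.02 ] [0.628 0.348 0.136]
side [384 138  40  24 443] [0.776 0.239 0.02 ] [0.893 0.383 0.073]
side [257 194  23  26 474] [ 0.387 -0.03   0.02 ] [0.451 0.042 0.065]
side [ 294  197   71   81 4437] [ 0.506 -0.234  0.02 ] [0.678 0.063 0.145]
panel 333 [ 0.6221 -0.1046  0.1184] [-0.581  0.009  0.814] yaw -0.015624155682786885 tilt 35.53457514271579 0.001547092314743421 [ 0.58387792 
[... 979 characters left out ...]
5   59 2884] [ 0.505 -0.232  0.02 ] [ 0.679 -0.056  0.147]
top [193 179  20  21 137] [0.579 0.301 0.02 ] [0.627 0.352 0.138]
top [224 180  22  15 198] [0.599 0.187 0.021] [0.651 0.244 0.136]
top [268 187  18  17 186] [0.571 0.046 0.021] [0.616 0.099 0.136]
top [286 238  20  20 117] [ 0.386 -0.028  0.021] [0.451 0.036 0.067]
panel 578 [ 0.5868 -0.1024  0.0929] [-0.576  0.024  0.817] yaw -0.04174780290112978 tilt 35.217599709576405 0.0020178542566464046 [ 0.51702956 -0.14975839  0.04167661] [ 0.64383971 -0.06640031  0.13579561]
knob 157 [ 0.57380353 -0.13071513  0.10592009] [ 0.55003405 -0.14857637  0.07735761] [ 0.60222315 -0.10878142  0.1424454 ] [0.00471856 0.01015061 0.04181484 0.04441215]
```

```bash
python3 - <<'E'
from h import *
s=state();R=Ro.from_quat(s['tool_rot']).as_matrix();print(R.round(3))
z=np.load("top0.npz");p=z['p']
print(proj('top',[[.59,-.145,.1]]))
E
```

```text
[[ 0.936 -0.     0.352]
 [-0.352 -0.001  0.936]
 [-0.    -1.    -0.001]]
[[341.91910505 196.31489533]]
```

>>> arm_command(series=[{"travel": [0.03, -0.03, 0.0015], "rotation": [0, 0, 0.9], "fingers": 1}, {"travel": [0.03, -0.03, 0.0015], "rotation": [0, 0, 0.9], "fingers": 1}, {"travel": [0.03, -0.03, 0.0015], "rotation": [0, 0, 0.9], "fingers": 1}, {"travel": [0.03, -0.03, 0.0015], "rotation": [0, 0, 0.9], "fingers": 1}, {"travel": [0.03, -0.03, 0.0015], "rotation": [0, 0, 0.9], "fingers": 1}, {"travel": [0.03, -0.03, 0.0015], "rotation": [0, 0, 0.9], "fingers": 1}, {"travel": [0.03, -0.03, 0.0015], "rotation": [0, 0, 0.9], "fingers": 1}, {"travel": [0.03, -0.03, 0.0015], "rotation": [0, 0, 0.9], "fingers": 1}, {"travel": [0.03, -0.03, 0.0015], "rotation": [0, 0, 0.9], "fingers": 1}, {"travel": [0.03, -0.03, 0.0015], "rotation": [0, 0, 0.9], "fingers": 1}, {"travel": [0.03, -0.03, 0.0015], "rotation": [0, 0, 0.9], "fingers": 1}, {"travel": [0.03, -0.03, 0.0015], "rotation": [0, 0, 0.9], "fingers": 1}, {"travel": [0.03, -0.03, 0.0015], "rotation": [0, 0, 0.9], "fingers": 1}, {"travel": [0.03, -0.03, 0.0015], "rotation": [0, 0, 0.9], "fingers": 1}, {"travel": [0, 0, 0], "rotation": [0, 0, 0], "fingers": 1}])

```text
time: 1.65
position: [0.6601, 0.2082, 0.2497]
tool_rot: [0.706, -0.051, 0.05, -0.705]
wrist_force: [-0.8, 1.1, -0.9]
grip_width: 0.0929
```

```bash
python3 - <<'E'
from h import *
s=state();print(s['position'],s['joint_positions'].round(3),s['time']);print(Ro.from_quat(s['tool_rot']).as_matrix().round(3))
for n in ['wrist']:
    p,d=capture(n);cv2.imwrite("pics/w1.png",p[:,:,::-1]);np.savez("w1.npz",p=p,d=d)
E
```

```text
[0.66014962 0.20817028 0.24972225] [ 2.690e-01  1.490e-01  1.373e+00 -1.000e-03  1.620e+00 -1.159e+00] 1.65
[[ 0.99  -0.001  0.143]
 [-0.143 -0.001  0.99 ]
 [-0.    -1.    -0.001]]
```

View pics/w1.png

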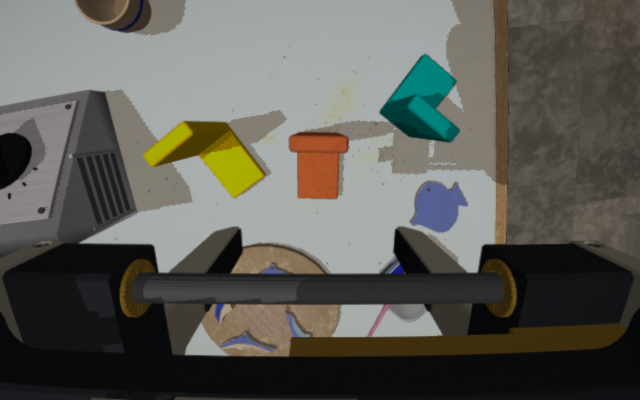

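Wrist view: the terracotta tile is at (318,165), long-leg top at rows 133–152, nearly square to the jaws. The gaps to yellow and turquoise look clear. Next I'll refine the tile pose.

```bash
python3 - <<'E'
from h import *
s=state();z=np.load("w1.npz");p,d=z['p'],z['d'];W=cloud('wrist',p,d,s)
hsv=cv2.cvtColor(p,cv2.COLOR_RGB2HSV);H,S,V=[hsv[...,i].astype(int) for i in range(3)]
m=((H<12)|(H>175))&(S>130)&(V>60)&(W[...,0]>.5)&(W[...,2]<.16)
m=cv2.morphologyEx(m.astype(np.uint8),cv2.MORPH_OPEN,np.ones((3,3)))>0
Z=W[...,2]
for a,b in[(.11,.15),(.0,.03)]:
    q=W[m&(Z>a)&(Z<b)];print(len(q),q.mean(0),cv2.minAreaRect(q[:,:2].astype(np.float32)))
E
```

```text
1011 [0.60836277 0.21766786 0.12851385] ((0.6085789799690247, 0.21747782826423645), (0.05335678532719612, 0.01581650599837303), 81.72966003417969)
1809 [0.6567566  0.20986983 0.01518895] ((0.6574681997299194, 0.20991775393486023), (0.054327838122844696, 0.06066803261637688), 81.58992004394531)
```

>>> arm_command(series=[{"travel": [0, 0, 0], "rotation": [1.04, 7.43, 0], "fingers": 1}, {"travel": [0, 0, 0], "rotation": [1.04, 7.43, 0], "fingers": 1}, {"travel": [0, 0, 0], "rotation": [1.04, 7.43, 0], "fingers": 1}, {"travel": [0, 0, 0], "rotation": [1.04, 7.43, 0], "fingers": 1}, {"travel": [0, 0, 0], "rotation": [0, 0, 0], "fingers": 1}, {"travel": [0, 0, 0], "rotation": [0, 0, 0], "fingers": 1}])

```text
time: 2.3
position: [0.6577, 0.2124, 0.2496]
tool_rot: [-0.669, 0.23, 0.134, 0.694]
wrist_force: [0.5, 0.8, 1.2]
grip_width: 0.0931
```

```bash
python3 - <<'E'
from h import *
s=state();print(s['position'],s['joint_positions'].round(3),s['time']);print(Ro.from_quat(s['tool_rot']).as_matrix().round(3))
E
```

```text
[0.65767687 0.21239848 0.24963506] [ 0.205  0.451  1.068  0.196  2.111 -1.167] 2.3
[[ 0.858 -0.494  0.139]
 [-0.121  0.068  0.99 ]
 [-0.499 -0.867 -0.001]]
```

```bash
python3 - <<'E'
from h import *
s=state();p,d=capture('wrist');W=cloud('wrist',p,d,s);cv2.imwrite("pics/w2.png",p[:,:,::-1])
hsv=cv2.cvtColor(p,cv2.COLOR_RGB2HSV);H,S,V=[hsv[...,i].astype(int) for i in range(3)]
m=((H<12)|(H>175))&(S>130)&(V>60)&(W[...,0]>.5)&(W[...,2]<.16)
m=cv2.morphologyEx(m.astype(np.uint8),cv2.MORPH_OPEN,np.ones((3,3)))>0
Z=W[...,2]
for a,b in[(.12,.15),(.0,.03)]:
    q=W[m&(Z>a)&(Z<b)];print(len(q),q.mean(0),cv2.minAreaRect(q[:,:2].astype(np.float32)))
E
```

```text
834 [0.61148216 0.21545419 0.12824144] ((0.6107417941093445, 0.2153221219778061), (0.05390874296426773, 0.015935882925987244), 80.33609771728516)
1512 [0.6409265  0.21087593 0.01569566] ((0.6411677598953247, 0.21089932322502136), (0.05461203306913376, 0.049404118210077286), 81.62866973876953)
```

View pics/w2.png

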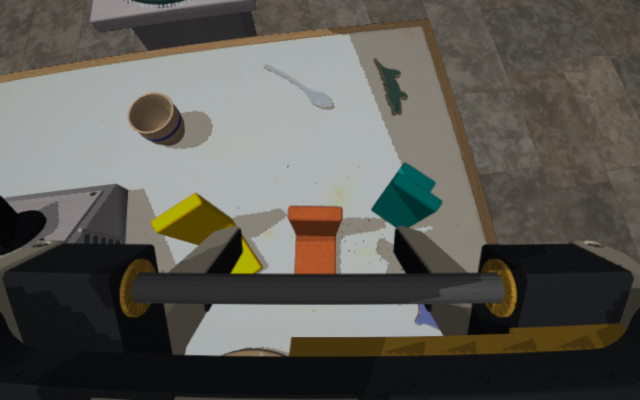

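>>> arm_command(series=[{"travel": [0, 0, 0], "rotation": [0.73, 4.94, 0], "fingers": 1}, {"travel": [0, 0, 0], "rotation": [0.73, 4.94, 0], "fingers": 1}, {"travel": [0, 0, 0], "rotation": [0, 0, 0], "fingers": 1}, {"travel": [0, 0, 0], "rotation": [0, 0, 0], "fingers": 1}])

```text
time: 2.75
position: [0.6574, 0.2122, 0.2513]
tool_rot: [-0.646, 0.286, 0.193, 0.68]
wrist_force: [0.3, 0.2, 0.9]
grip_width: 0.0929
```

```bash
python3 - <<'E'
from h import *
s=state();print(s['position'],s['joint_positions'].round(3),s['time']);print(Ro.from_quat(s['tool_rot']).as_matrix().round(3))
C=np.array([.603,.2162,0]);u=np.array([.989,-.148,0]);z=np.array([0,0,1.])
def T(f):
    f=np.radians(f);a=np.radians(40)-f*80/90
    return C+u*(.012*np.cos(f)-.105*np.sin(f))+z*(.012*np.sin(f)+.105*np.cos(f))+.005*(np.sin(a)*u+np.cos(a)*z)
P=np.array([T(f) for f in np.arange(0,91,2.5)])
print(P[[0,18,36]],'rel start',P[0]-s['position']);D=np.diff(P,axis=0)
c=np.round(np.vstack([[0,0,0],np.cumsum(D,0)]),4);print(np.diff(c,axis=0).round(4).tolist())
E
```

```text
[0.65744505 0.21218206 0.25128333] [ 0.188  0.546  0.983  0.271  2.261 -1.141] 2.75
[[ 0.762 -0.633  0.139]
 [-0.106  0.09   0.99 ]
 [-0.639 -0.769  0.001]]
[[0.61804658 0.21394834 0.10883022]
 [0.53796244 0.22593262 0.08773149]
 [0.49597642 0.23221566 0.01583022]] rel start [-0.03939846  0.00176627 -0.14245311]
[[-0.0047, 0.0007, 0.0005], [-0.0047, 0.0007, 0.0004], [-0.0047, 0.0007, 0.0001], [-0.0047, 0.0007, -0.0001], [-0.0047, 0.0007, -0.0002], [-0.0047, 0.0007, -0.0005], [-0.0047, 0.0007, -0.0007], [-0.0046, 0.0007, -0.0009], [-0.0046, 0.0007, -0.0011], [-0.0046, 0.0007, -0.0013], [-0.0044, 0.0007, -0.0015], [-0.0045, 0.0006, -0.0017], [-0.0043, 0.0007, -0.0019], [-0.0042, 0.0006, -0.0021], [-0.0042, 0.0006, -0.0023], [-0.004, 0.0006, -0.0024], [-0.004, 0.0006, -0.0026], [-0.0038, 0.0006, -0.0028], [-0.0037, 0.0005, -0.0029], [-0.0036, 0.0006, -0.0032], [-0.0034, 0.0005, -0.0032], [-0.0033, 0.0005, -0.0034], [-0.0031, 0.0004, -0.0036], [-0.003, 0.0005, -0.0037], [-0.0028, 0.0004, -0.0038], [-0.0027, 0.0004, -0.0039], [-0.0024, 0.0004, -0.0041], [-0.0023, 0.0003, -0.0041], [-0.0022, 0.0003, -0.0043], [-0.0019, 0.0003, -0.0043], [-0.0018, 0.0003, -0.0044], [-0.0015, 0.0002, -0.0045], [-0.0014, 0.0002, -0.0046], [-0.0011, 0.0002, -0.0046], [-0.001, 0.0002, -0.0046], [-0.0008, 0.0001, -0.0047]]
```

>>> arm_command(series=[{"travel": [-0.0066, 0.0003, -0.0237], "rotation": [0, 0, 0], "fingers": 1}, {"travel": [-0.0066, 0.0003, -0.0238], "rotation": [0, 0, 0], "fingers": 1}, {"travel": [-0.0066, 0.0003, -0.0237], "rotation": [0, 0, 0], "fingers": 1}, {"travel": [-0.0066, 0.0003, -0.0238], "rotation": [0, 0, 0], "fingers": 1}, {"travel": [-0.0065, 0.0003, -0.0237], "rotation": [0, 0, 0], "fingers": 1}, {"travel": [-0.0065, 0.0003, -0.0238], "rotation": [0, 0, 0], "fingers": 1}, {"travel": [0, 0, 0], "rotation": [0, 0, 0], "fingers": 1}, {"travel": [0, 0, 0], "rotation": [0, 0, 0], "fingers": 1}])

```text
time: 3.55
position: [0.6183, 0.2139, 0.1099]
tool_rot: [-0.646, 0.286, 0.194, 0.68]
wrist_force: [0.6, -0.9, 0.2]
grip_width: 0.093
```

>>> arm_command(series=[{"travel": [0, 0, 0], "rotation": [0, 0, 0], "fingers": 0.65}, {"travel": [0, 0, 0], "rotation": [0, 0, 0], "fingers": 0.62}, {"travel": [0, 0, 0], "rotation": [0, 0, 0], "fingers": 0.5}, {"travel": [0, 0, 0], "rotation": [0, 0, 0], "fingers": 0.4}, {"travel": [0, 0, 0], "rotation": [0, 0, 0], "fingers": 0.4}, {"travel": [0, 0, 0], "rotation": [0, 0, 0], "fingers": 0.4}, {"travel": [0, 0, 0], "rotation": [0, 0, 0], "fingers": 0.4}], squeeze=20)

```text
time: 4.25
position: [0.6183, 0.2137, 0.1082]
tool_rot: [-0.646, 0.287, 0.195, 0.68]
wrist_force: [1.1, 0.8, 1.2]
grip_width: 0.0556
```

```bash
python3 - <<'E'
from h import *
s=state();print(s)
p,d=capture('side');crop(p,280,60,440,220,4,"pics/s3.png")
p,d=capture('wrist');cv2.imwrite("pics/w3.png",p[:,:,::-1])
E
```

```text
{'time': 4.25, 'joint_positions': array([ 0.1981066 ,  0.53133336,  1.23855584,  0.2407168 ,  2.02923392,
       -1.20019812]), 'qd': array([ 8.99514346e-04, -6.32296717e-04,  6.72116561e-04,  7.14807851e-05,
        2.01480911e-04,  8.02829102e-04]), 'effort': array([-6.53440151e-01, -9.87187243e+01, -5.56563449e+01,  6.36996478e-01,
        2.93022193e+00,  2.95075227e-02]), 'position': array([0.61833518, 0.21366279, 0.10822125]), 'tool_rot': array([-0.64564762,  0.28746382,  0.19487881,  0.6800926 ]), 'wrist_force': array([1.08042297, 0.77739936, 1.18690058]), 'torque': array([ 0.12444577, -0.20778069, -0.08407893]), 'grip_width': 0.055586961591126936}
```

View pics/s3.png

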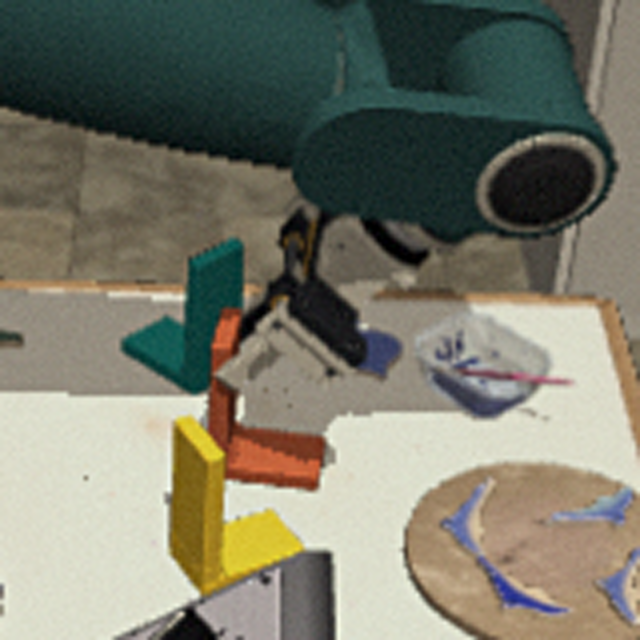

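View pics/w3.png

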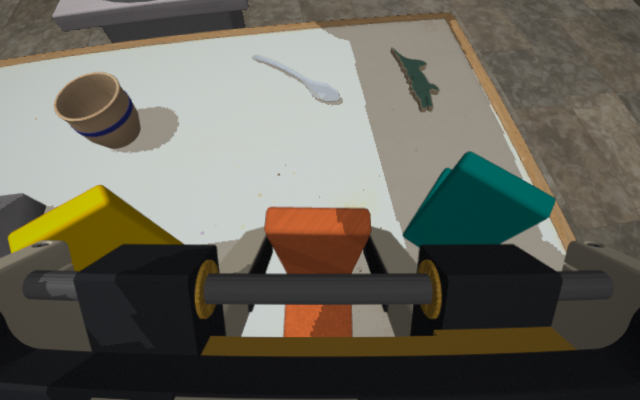

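>>> arm_command(series=[{"travel": [-0.0047, 0.0007, 0.0005], "rotation": [-0.33, -2.2, 0], "fingers": 0.4}, {"travel": [-0.0047, 0.0007, 0.0004], "rotation": [-0.33, -2.2, 0], "fingers": 0.4}, {"travel": [-0.0047, 0.0007, 0.0001], "rotation": [-0.33, -2.2, 0], "fingers": 0.4}, {"travel": [-0.0047, 0.0007, -0.0001], "rotation": [-0.33, -2.2, 0], "fingers": 0.4}, {"travel": [-0.0047, 0.0007, -0.0002], "rotation": [-0.33, -2.2, 0], "fingers": 0.4}, {"travel": [-0.0047, 0.0007, -0.0005], "rotation": [-0.33, -2.2, 0], "fingers": 0.4}, {"travel": [-0.0047, 0.0007, -0.0007], "rotation": [-0.33, -2.2, 0], "fingers": 0.4}, {"travel": [-0.0046, 0.0007, -0.0009], "rotation": [-0.33, -2.2, 0], "fingers": 0.4}, {"travel": [-0.0046, 0.0007, -0.0011], "rotation": [-0.33, -2.2, 0], "fingers": 0.4}, {"travel": [-0.0046, 0.0007, -0.0013], "rotation": [-0.33, -2.2, 0], "fingers": 0.4}, {"travel": [-0.0044, 0.0007, -0.0015], "rotation": [-0.33, -2.2, 0], "fingers": 0.4}, {"travel": [-0.0045, 0.0006, -0.0017], "rotation": [-0.33, -2.2, 0], "fingers": 0.4}, {"travel": [0, 0, 0], "rotation": [0, 0, 0], "fingers": 0.4}, {"travel": [0, 0, 0], "rotation": [0, 0, 0], "fingers": 0.4}])

```text
time: 5.75
position: [0.5626, 0.222, 0.1018]
tool_rot: [-0.696, 0.131, 0.033, 0.705]
wrist_force: [-2.1, 0.4, 8.7]
grip_width: 0.0559
```

```bash
python3 - <<'E'
from h import *
s=state();print(s['position'],s['wrist_force'],s['torque'])
p,d=capture('side');crop(p,280,60,440,220,4,"pics/s4.png")
E
```

```text
[0.56263719 0.22195693 0.10182264] [-2.10438182  0.4182369   8.66343702] [0.01768198 0.64986105 0.04199904]
```

View pics/s4.png

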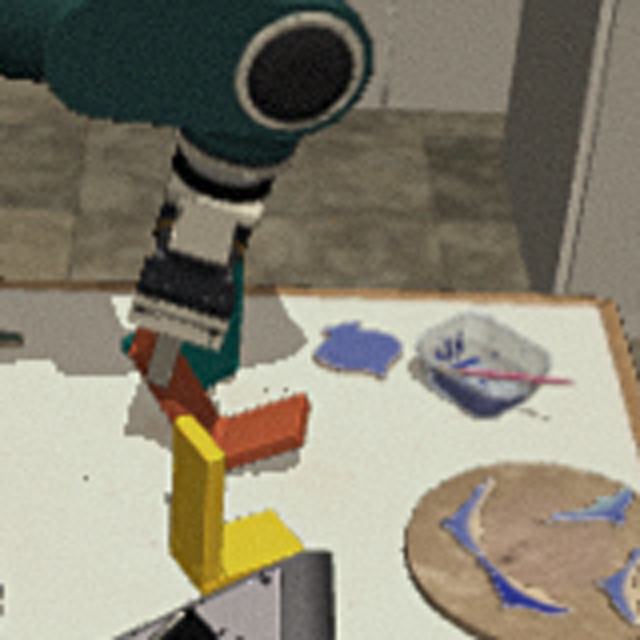

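The tile is tipping about its corner as planned (about 30°, corner still on the table at crop (215,455)). I'll carry on.

>>> arm_command(series=[{"travel": [-0.0043, 0.0007, -0.0015], "rotation": [-0.33, -2.2, 0], "fingers": 0.4}, {"travel": [-0.0042, 0.0006, -0.0017], "rotation": [-0.33, -2.2, 0], "fingers": 0.4}, {"travel": [-0.0042, 0.0006, -0.0023], "rotation": [-0.33, -2.2, 0], "fingers": 0.4}, {"travel": [-0.004, 0.0006, -0.0024], "rotation": [-0.33, -2.2, 0], "fingers": 0.4}, {"travel": [-0.004, 0.0006, -0.0026], "rotation": [-0.33, -2.2, 0], "fingers": 0.4}, {"travel": [-0.0038, 0.0006, -0.0028], "rotation": [-0.33, -2.2, 0], "fingers": 0.4}, {"travel": [-0.0037, 0.0005, -0.0029], "rotation": [-0.33, -2.2, 0], "fingers": 0.4}, {"travel": [-0.0036, 0.0006, -0.0032], "rotation": [-0.33, -2.2, 0], "fingers": 0.4}, {"travel": [-0.0034, 0.0005, -0.0032], "rotation": [-0.33, -2.2, 0], "fingers": 0.4}, {"travel": [-0.0033, 0.0005, -0.0034], "rotation": [-0.33, -2.2, 0], "fingers": 0.4}, {"travel": [-0.0031, 0.0004, -0.0036], "rotation": [-0.33, -2.2, 0], "fingers": 0.4}, {"travel": [-0.003, 0.0005, -0.0037], "rotation": [-0.33, -2.2, 0], "fingers": 0.4}, {"travel": [0, 0, 0], "rotation": [0, 0, 0], "fingers": 0.4}, {"travel": [0, 0, 0], "rotation": [0, 0, 0], "fingers": 0.4}])

```text
time: 7.2
position: [0.5181, 0.2285, 0.0678]
tool_rot: [0.709, 0.032, 0.131, -0.692]
wrist_force: [-2.7, -0.0, 1.2]
grip_width: 0.0556
```

```bash
python3 - <<'E'
from h import *
s=state();print(s['position'],s['wrist_force'],s['torque'])
p,d=capture('side');crop(p,280,60,440,220,4,"pics/s5.png")
E
```

```text
[0.51814912 0.22851483 0.06784375] [-2.71853597 -0.02478942  1.17542393] [-0.0332039   0.57182877 -0.05592516]
```

View pics/s5.png

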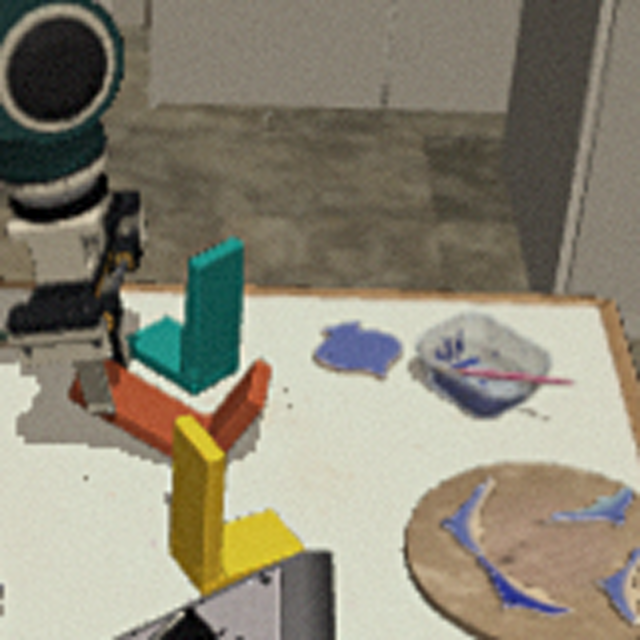

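About 60° now, with the corner still in place. I'll do the last 30°.

>>> arm_command(series=[{"travel": [-0.0028, 0.0004, -0.0038], "rotation": [-0.33, -2.2, 0], "fingers": 0.4}, {"travel": [-0.0027, 0.0004, -0.0039], "rotation": [-0.33, -2.2, 0], "fingers": 0.4}, {"travel": [-0.0024, 0.0004, -0.0041], "rotation": [-0.33, -2.2, 0], "fingers": 0.4}, {"travel": [-0.0023, 0.0003, -0.0041], "rotation": [-0.33, -2.2, 0], "fingers": 0.4}, {"travel": [-0.0022, 0.0003, -0.0043], "rotation": [-0.33, -2.2, 0], "fingers": 0.4}, {"travel": [-0.0019, 0.0003, -0.0043], "rotation": [-0.33, -2.2, 0], "fingers": 0.4}, {"travel": [-0.0018, 0.0003, -0.0044], "rotation": [-0.33, -2.2, 0], "fingers": 0.4}, {"travel": [-0.0015, 0.0002, -0.0045], "rotation": [-0.33, -2.2, 0], "fingers": 0.4}, {"travel": [-0.0014, 0.0002, -0.0046], "rotation": [-0.33, -2.2, 0], "fingers": 0.4}, {"travel": [-0.0011, 0.0002, -0.0046], "rotation": [-0.33, -2.2, 0], "fingers": 0.4}, {"travel": [0, 0, 0], "rotation": [0, 0, 0], "fingers": 0.4}, {"travel": [0, 0, 0], "rotation": [0, 0, 0], "fingers": 0.4}])

```text
time: 8.45
position: [0.4981, 0.2314, 0.0253]
tool_rot: [0.691, 0.167, 0.263, -0.653]
wrist_force: [-1.1, -0.6, -1.1]
grip_width: 0.0555
```

```bash
python3 - <<'E'
from h import *
s=state();print(s['position'],s['wrist_force'],s['torque'])
p,d=capture('side');crop(p,280,60,440,220,4,"pics/s6.png")
E
```

```text
[0.49810331 0.23144861 0.02525576] [-1.12179585 -0.56038457 -1.06621659] [ 0.04896705  0.59504435 -0.16567256]
```

View pics/s6.png

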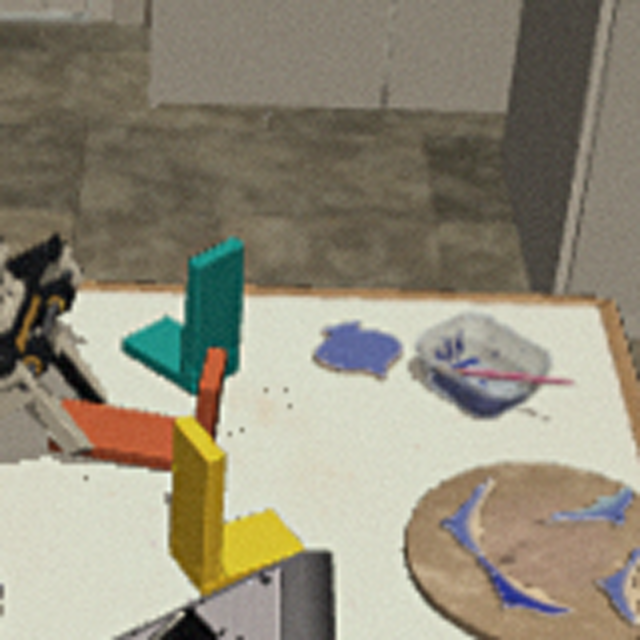

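>>> arm_command(series=[{"travel": [-0.0006, 0.0001, -0.003], "rotation": [-0.2, -1.2, 0], "fingers": 0.4}, {"travel": [-0.0006, 0.0001, -0.003], "rotation": [-0.2, -1.2, 0], "fingers": 0.4}, {"travel": [-0.0004, 0, -0.002], "rotation": [0, 0, 0], "fingers": 0.4}, {"travel": [0, 0, 0], "rotation": [0, 0, 0], "fingers": 0.4}, {"travel": [0, 0, 0], "rotation": [0, 0, 0], "fingers": 0.4}])

```text
time: 9.0
position: [0.4967, 0.2318, 0.0176]
tool_rot: [0.687, 0.182, 0.278, -0.647]
wrist_force: [1.4, 0.2, -0.2]
grip_width: 0.0558
```

```bash
python3 - <<'E'
from h import *
s=state();print(s['position'],s['wrist_force'],s['torque'])
p,d=capture('side');crop(p,280,60,440,220,4,"pics/s7.png")
E
```

```text
[0.49674671 0.23175836 0.0176488 ] [ 1.41328496  0.24259713 -0.23061965] [-0.12378225  0.03580271 -0.01764032]
```

View pics/s7.png

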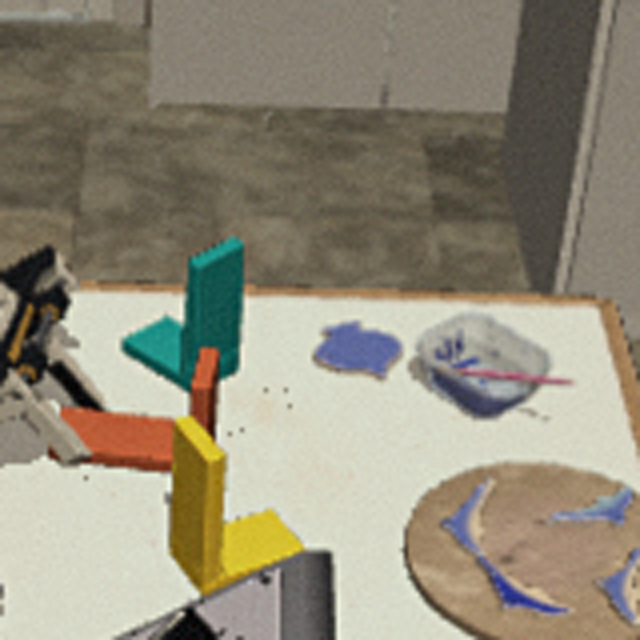

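>>> arm_command(series=[{"travel": [0, 0, 0], "rotation": [0, 0, 0], "fingers": 0.8}, {"travel": [0, 0, 0], "rotation": [0, 0, 0], "fingers": 0.8}, {"travel": [0, 0, 0], "rotation": [0, 0, 0], "fingers": 0.8}, {"travel": [0, 0, 0], "rotation": [0, 0, 0], "fingers": 0.8}, {"travel": [-0.006, 0.001, 0.008], "rotation": [0, 0, 0], "fingers": 0.8}, {"travel": [-0.012, 0.002, 0.016], "rotation": [0, 0, 0], "fingers": 0.8}, {"travel": [-0.018, 0.003, 0.024], "rotation": [0, 0, 0], "fingers": 0.8}, {"travel": [-0.018, 0.003, 0.024], "rotation": [0, 0, 0], "fingers": 0.8}, {"travel": [-0.012, 0.002, 0.03], "rotation": [0, 0, 0], "fingers": 0.8}, {"travel": [0, 0, 0.04], "rotation": [0, 0, 0], "fingers": 0.8}, {"travel": [0, 0, 0.04], "rotation": [0, 0, 0], "fingers": 0.8}, {"travel": [0, 0, 0], "rotation": [0, 0, 0], "fingers": 0.8}, {"travel": [0, 0, 0], "rotation": [0, 0, 0], "fingers": 0.8}])

```text
time: 10.35
position: [0.4301, 0.243, 0.2003]
tool_rot: [0.686, 0.182, 0.278, -0.647]
wrist_force: [0.0, 0.1, -0.8]
grip_width: 0.0747
```

```bash
cat > tile.py <<'E'
from h import *
def tile(n,p,d,st=None):
    W=cloud(n,p,d,st)
    hsv=cv2.cvtColor(p,cv2.COLOR_RGB2HSV);H,S,V=[hsv[...,i].astype(int) for i in range(3)]
    X,Y,Z=W[...,0],W[...,1],W[...,2]
    m=((H<12)|(H>175))&(S>130)&(V>60)&(X>.42)&(X<.75)&(Y>.1)&(Y<.4)&(Z<.2)
    m=cv2.morphologyEx(m.astype(np.uint8),cv2.MORPH_OPEN,np.ones((2,2)))>0
    for a,b in[(.08,.12),(.005,.03)]:
        q=W[m&(Z>a)&(Z<b)]
        if len(q)>5:print(n,a,len(q),q.mean(0).round(4),q.min(0).round(3),q.max(0).round(3),cv2.minAreaRect(q[:,:2].astype(np.float32)))
    q=W[m];print('zmax',np.percentile(q[:,2],[98,100]))
E
python3 - <<'E'
from tile import *
s=state();print(s['position'],s['time'],s['joint_positions'].round(2));print(Ro.from_quat(s['tool_rot']).as_matrix().round(3))
for n in ['side','top','wrist']:
    p,d=capture(n);tile(n,p,d,s)
    if n=='side':crop(p,230,110,430,290,4,"pics/s8.png")
    if n=='wrist':cv2.imwrite("pics/w8.png",p[:,:,::-1])
E
```

```text
[0.43008498 0.24297638 0.20029345] 10.35 [ 0.75 -0.57  2.16 -0.56  1.16 -0.55]
[[ 0.779  0.61   0.145]
 [-0.11  -0.096  0.989]
 [ 0.617 -0.787 -0.008]]
side 0.08 54 [0.5932 0.1877 0.0912] [0.573 0.09  0.081] [0.607 0.239 0.119] ((0.5901303887367249, 0.16455551981925964), (0.15306398272514343, 0.010970874689519405), 80.38453674316406)
side 0.005 330 [0.5276 0.2205 0.015 ] [0.477 0.194 0.005] [0.613 0.33  0.026] ((0.5601921677589417, 0.24321599304676056), (0.17964960634708405, 0.0947258248925209), 30.848600387573242)
zmax [0.09440515 0.98248296]
top 0.08 39 [0.5904 0.2128 0.0879] [0.585 0.192 0.08 ] [0.596 0.236 0.091] ((0.5908911228179932, 0.21402961015701294), (0.04445197060704231, 0.008637208491563797), 81.84329223632812)
top 0.005 480 [0.5309 0.2225 0.0153] [0.471 0.191 0.006] [0.59  0.254 0.03 ] ((0.5321271419525146, 0.22378650307655334), (0.052044354379177094, 0.11778707057237625), 82.47479248046875)
zmax [0.090089   1.53882481]
wrist 0.08 554 [0.5898 0.2196 0.0878] [0.582 0.192 0.08 ] [0.604 0.246 0.092] ((0.592551052570343, 0.21962034702301025), (0.05320495739579201, 0.01570565439760685), 80.62298583984375)
wrist 0.005 3573 [0.524  0.2292 0.0176] [0.47  0.195 0.005] [0.593 0.262 0.03 ] ((0.5311806797981262, 0.22842919826507568), (0.05382814630866051, 0.11782804131507874), 82.07775115966797)
zmax [0.09106591 0.27875351]
```

View pics/s8.png

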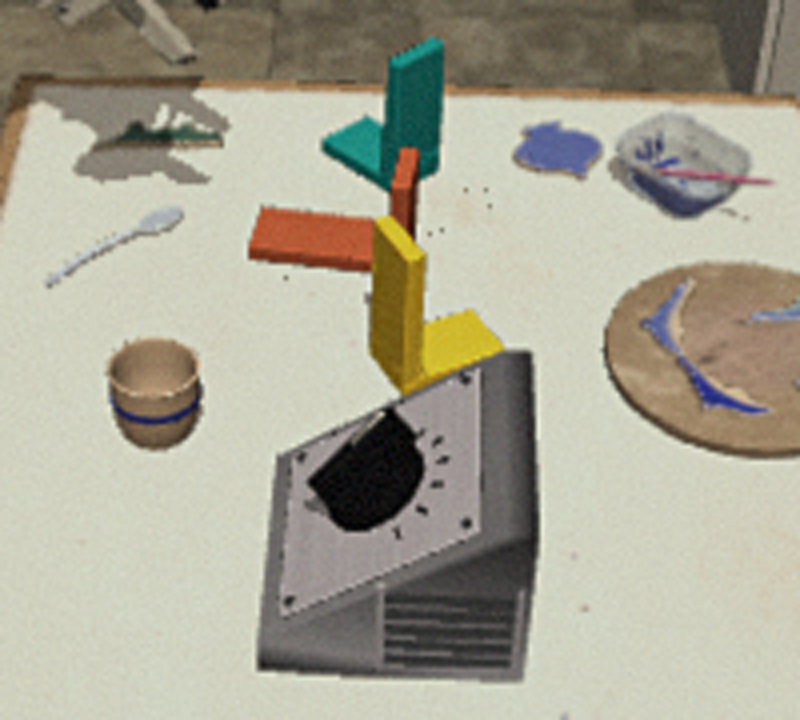

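View pics/w8.png

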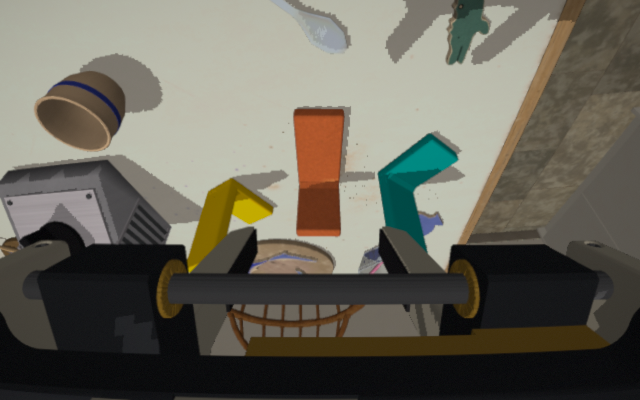

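The tile is on its long leg: top at about 90 mm, and the corner moved only about 4 mm. Next, the selector.

>>> arm_command(series=[{"travel": [0.0085, -0.0385, 0.001], "rotation": [0, 0.3, 0.85], "fingers": 0.8}, {"travel": [0.0085, -0.0385, 0.001], "rotation": [0, 0.3, 0.85], "fingers": 0.8}, {"travel": [0.0085, -0.0385, 0.001], "rotation": [0, 0.3, 0.85], "fingers": 0.8}, {"travel": [0.0085, -0.0385, 0.001], "rotation": [0, 0.3, 0.85], "fingers": 0.8}, {"travel": [0.0085, -0.0385, 0.001], "rotation": [0, 0.3, 0.85], "fingers": 0.8}, {"travel": [0.0085, -0.0385, 0.001], "rotation": [0, 0.3, 0.85], "fingers": 0.8}, {"travel": [0.0085, -0.0385, 0.001], "rotation": [0, 0.3, 0.85], "fingers": 0.8}, {"travel": [0.0085, -0.0385, 0.001], "rotation": [0, 0.3, 0.85], "fingers": 0.8}, {"travel": [0.0085, -0.0385, 0.001], "rotation": [0, 0.3, 0.85], "fingers": 0.8}, {"travel": [0.0085, -0.0385, 0.001], "rotation": [0, 0.3, 0.85], "fingers": 0.8}, {"travel": [0, 0, 0], "rotation": [0, 0, 0], "fingers": 0.8}, {"travel": [0, 0, 0], "rotation": [0, 0, 0], "fingers": 0.8}, {"travel": [0, 0, 0], "rotation": [0, 0, 0], "fingers": 0.8}])

```text
time: 11.8
position: [0.5146, -0.1386, 0.2082]
tool_rot: [0.678, 0.215, 0.211, -0.67]
wrist_force: [0.9, 0.2, 0.0]
grip_width: 0.0746
```

```bash
python3 - <<'E'
from h import *
s=state();print(s['position'],s['time'],s['joint_positions'].round(2));print(Ro.from_quat(s['tool_rot']).as_matrix().round(3))
p,d=capture('wrist');cv2.imwrite("pics/w9.png",p[:,:,::-1]);np.savez('w9.npz',p=p,d=d,pos=s['position'],q=s['tool_rot'])
E
```

```text
[ 0.51456253 -0.13855426  0.20820314] 11.8 [-0.44 -0.57  2.14  0.28  1.03 -2.1 ]
[[ 0.819  0.574 -0.002]
 [ 0.009 -0.009  1.   ]
 [ 0.574 -0.819 -0.012]]
```

View pics/w9.png

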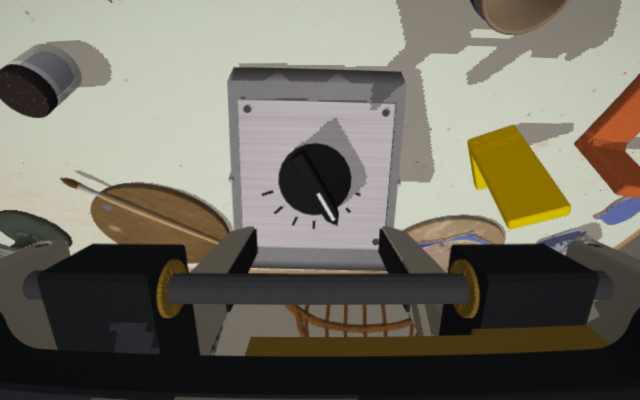

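The selector shows clearly: axis about (314,180), nose at (335,222), over the third mark. Shortest mark is (357,195), second (347,209), fourth (313,226), and the target fifth (292,223). So it needs two clicks. I'll measure the axis and bar angle.

```bash
cat > knob.py <<'E'
from h import *
def knob(p,d,pos,q):
    st={'position':pos,'tool_rot':q};W=cloud('wrist',p,d,st)
    X,Y,Z=[W[...,i] for i in range(3)]
    v,u=np.mgrid[0:400,0:640]
    hsv=cv2.cvtColor(p,cv2.COLOR_RGB2HSV);S,V=hsv[...,1].astype(int),hsv[...,2].astype(int)
    m=(V>120)&(S<50)&(u>240)&(u<395)&(v>100)&(v<235)&(X>.5)&(X<.67)
    Q=W[m]
    for _ in range(5):
        c=Q.mean(0);n=np.linalg.svd(Q-c,full_matrices=False)[2][2];n*=np.sign(n[2]);Q=Q[abs((Q-c)@n)<.003]
    print('n',n.round(3),len(Q),'tilt',np.degrees(np.arccos(n[2])),'yaw deg',np.degrees(np.arctan2(-n[1],-n[0])))
    h=(W-c)@n
    ux=np.array([0,0,1])-n*n[2];ux/=np.linalg.norm(ux);uy=np.cross(n,ux)
    A=np.dstack([(W-c)@ux,(W-c)@uy])
    box=(u>250)&(u<390)&(v>120)&(v<240)
    # skirt: 5..14 mm dark
    sk=A[box&(V<70)&(h>.003)&(h<.014)]
    (cx,cy),r=cv2.minEnclosingCircle(sk.astype(np.float32));print('skirt',len(sk),cx,cy,r)
    b=A[box&(h>.036)&(h<.046)]
    if len(b)>20:
        rc=cv2.minAreaRect(b.astype(np.float32));w,V2=np.linalg.eigh(np.cov(b.T));dv=V2[:,1];print('bar',len(b),rc,'ang',np.degrees(np.arctan2(dv[1],dv[0])),'hmed',np.median(h[box&(h>.036)&(h<.046)]))
        bc=b.mean(0);pr=(b-bc)@dv;print('ext',pr.min(),pr.max(),'bc',bc)
    D=c+cx*ux+cy*uy;print('dial(skirt)',D.round(4),'dial(bar)',(c+rc[0][0]*ux+rc[0][1]*uy).round(4),'ux',ux.round(3),'uy',uy.round(3))
    g=v.astype(int)
    return W,A,h
E
python3 - <<'E'
from knob import *
z=np.load('w9.npz');W,A,h=knob(z['p'],z['d'],z['pos'],z['q'])
for n,(u,v) in dict(m7=(267,193),m6=(279,210),m5=(292,223),m4=(313,226),m2=(347,209),m1=(357,195)).items():print(n,A[v,u].round(4),h[v,u].round(4))
crop(z['p'],230,90,410,250,4,'pics/k9.png')
E
```

```text
n [-0.573  0.012  0.82 ] 15021 tilt 34.95834461510373 yaw deg -1.1545279379880653
skirt 2807 0.01452137716114521 -0.000525731360539794 0.03532126918435097
bar 1219 ((0.018653318285942078, 0.0011352505534887314), (0.07202715426683426, 0.014112708158791065), 31.553394317626953) ang -148.4558474302107 hmed 0.040837070284953716
ext -0.038852506115385724 0.03317401622465665 bc [ 1.60639406e-02 -7.33460798e-05]
dial(skirt) [ 0.5783 -0.1433  0.0887] dial(bar) [ 0.5817 -0.1417  0.0911] ux [ 0.819 -0.017  0.573] uy [0.02 1.   0.  ]
m7 [ 0.0305 -0.0485] 0.0017
m6 [ 0.0483 -0.0366] 0.0011
m5 [ 0.0622 -0.0232] 0.0009
m4 [ 0.065  -0.0013] 0.0009
m2 [0.0455 0.0332] 0.0013
m1 [0.0305 0.0427] 0.0011
```

View pics/k9.png

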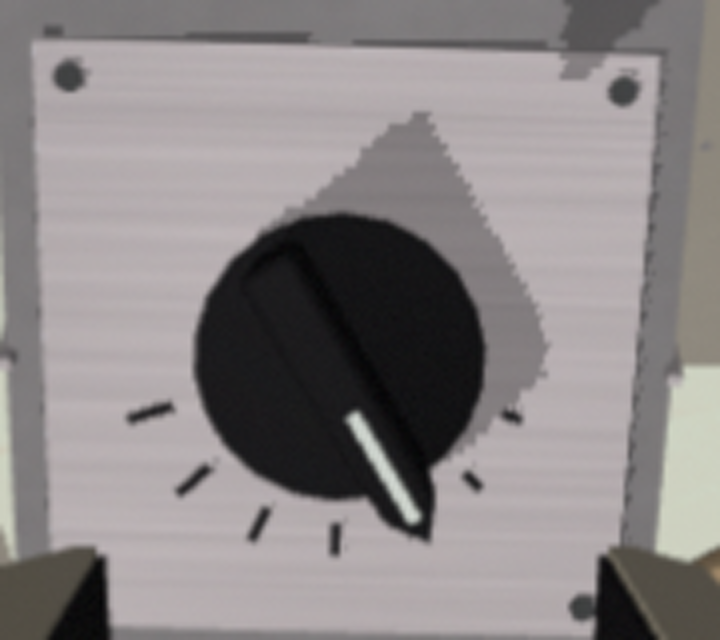

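>>> arm_command(series=[{"travel": [0.0053, -0.001, -0.0144], "rotation": [-4.3, 0.09, 6.15], "fingers": 0.5}, {"travel": [0.0053, -0.001, -0.0144], "rotation": [-4.3, 0.09, 6.15], "fingers": 0.5}, {"travel": [0.0053, -0.001, -0.0144], "rotation": [-4.3, 0.09, 6.15], "fingers": 0.5}, {"travel": [0.0054, -0.001, -0.0144], "rotation": [-4.3, 0.09, 6.15], "fingers": 0.5}, {"travel": [0, 0, 0], "rotation": [0, 0, 0], "fingers": 0.5}, {"travel": [0, 0, 0], "rotation": [0, 0, 0], "fingers": 0.5}, {"travel": [0, 0, 0], "rotation": [0, 0, 0], "fingers": 0.5}])

```text
time: 12.55
position: [0.5363, -0.1429, 0.1526]
tool_rot: [0.71, 0.381, 0.029, -0.592]
wrist_force: [-0.2, 0.1, -0.2]
grip_width: 0.0465
```

```bash
python3 - <<'E'
from h import *
s=state();print(s['position'],s['time'],s['joint_positions'].round(2));R=Ro.from_quat(s['tool_rot']).as_matrix();print(R.round(3))
n=np.array([-.573,.012,.82]);ux=np.array([.819,-.017,.573]);uy=np.array([.02,1,0])
print('ang CCW',np.degrees(np.arctan2(-R[:,2]@ux,R[:,2]@uy)), 'axis err',np.degrees(np.arccos(min(1,-R[:,1]@n/np.linalg.norm(n)))))
D=np.array([.5789,-.1434,.0891]);print('to go',D+.026*n-s['position'])
p,d=capture('wrist');cv2.imwrite("pics/w10.png",p[:,:,::-1])
E
```

```text
[ 0.53626689 -0.14285915  0.15262643] 12.55 [-0.43 -0.48  2.17  0.3   0.9  -2.65]
[[ 0.709  0.575 -0.41 ]
 [ 0.506 -0.009  0.862]
 [ 0.492 -0.818 -0.297]]
ang CCW 31.352438568884722 axis err 0.20750600276399161
to go [ 0.02773511 -0.00022885 -0.04220643]
```

View pics/w10.png

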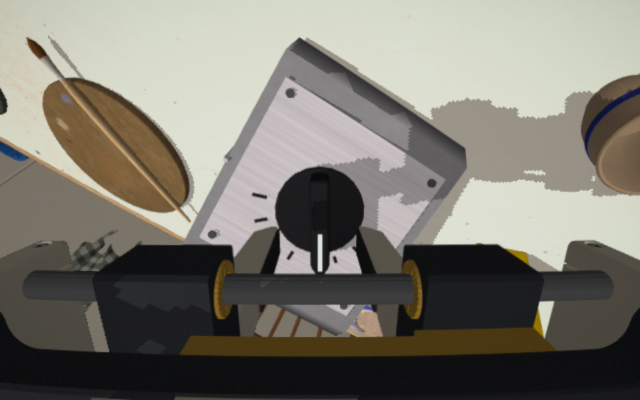

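The bar lies straight along the jaw plane (column 319), so the 31° angle is confirmed. Descend and grip.

>>> arm_command(series=[{"travel": [0.0055, 0, -0.0084], "rotation": [0, 0, 0], "fingers": 0.5}, {"travel": [0.0055, 0, -0.0084], "rotation": [0, 0, 0], "fingers": 0.5}, {"travel": [0.0055, 0, -0.0084], "rotation": [0, 0, 0], "fingers": 0.5}, {"travel": [0.0056, -0.0001, -0.0085], "rotation": [0, 0, 0], "fingers": 0.5}, {"travel": [0.0056, -0.0001, -0.0085], "rotation": [0, 0, 0], "fingers": 0.5}, {"travel": [0, 0, 0], "rotation": [0, 0, 0], "fingers": 0.5}, {"travel": [0, 0, 0], "rotation": [0, 0, 0], "fingers": 0.2}, {"travel": [0, 0, 0], "rotation": [0, 0, 0], "fingers": 0.1}, {"travel": [0, 0, 0], "rotation": [0, 0, 0], "fingers": 0}, {"travel": [0, 0, 0], "rotation": [0, 0, 0], "fingers": 0}, {"travel": [0, 0, 0], "rotation": [0, 0, 0], "fingers": 0}], squeeze=30)

```text
time: 13.7
position: [0.5637, -0.1433, 0.1095]
tool_rot: [0.71, 0.381, 0.028, -0.592]
wrist_force: [-4.3, 2.1, 5.5]
grip_width: 0.0141
```

```bash
cat > st.py <<'E'
from h import *
s=state();print(s['position'],s['time'],s['grip_width'],s['wrist_force'].round(1),s['torque'].round(2));R=Ro.from_quat(s['tool_rot']).as_matrix()
n=np.array([-.573,.012,.82]);ux=np.array([.819,-.017,.573]);uy=np.array([.02,1,0])
print('ang CCW',np.degrees(np.arctan2(-R[:,2]@ux,R[:,2]@uy)), 'axis err',np.degrees(np.arccos(min(1,-R[:,1]@n/np.linalg.norm(n)))))
D=np.array([.5789,-.1434,.0891]);print('inplane',(s['position']-D)@ux,(s['position']-D)@uy,'h',(s['position']-D)@n,'torque n',s['torque']@n)
E
python3 st.py
```

```text
[ 0.56368667 -0.14329251  0.10949058] 13.7 0.014113497504687265 [-4.3  2.1  5.5] [0.23 0.32 0.02]
ang CCW 31.47831588763418 axis err 0.2006682711507551
inplane -0.0007777407503781433 -0.00019677743419623472 h 0.025438806148887282 torque n -0.11243796357264886
```

>>> arm_command(series=[{"travel": [0, 0, 0], "rotation": [2.72, -0.06, -3.9], "fingers": 0}, {"travel": [0, 0, 0], "rotation": [2.72, -0.06, -3.9], "fingers": 0}, {"travel": [0, 0, 0], "rotation": [2.72, -0.06, -3.9], "fingers": 0}, {"travel": [0, 0, 0], "rotation": [2.72, -0.06, -3.9], "fingers": 0}, {"travel": [0, 0, 0], "rotation": [2.72, -0.06, -3.9], "fingers": 0}, {"travel": [0, 0, 0], "rotation": [2.72, -0.06, -3.9], "fingers": 0}, {"travel": [0, 0, 0], "rotation": [0, 0, 0], "fingers": 0}, {"travel": [0, 0, 0], "rotation": [0, 0, 0], "fingers": 0}])

```text
time: 14.5
position: [0.5636, -0.1429, 0.1094]
tool_rot: [0.681, 0.224, 0.202, -0.667]
wrist_force: [-7.0, 6.3, 5.1]
grip_width: 0.014
```

```bash
python3 st.py; python3 - <<'E'
from h import *
p,d=capture('wrist');cv2.imwrite("pics/w11.png",p[:,:,::-1])
E
```

```text
[ 0.56361018 -0.14294276  0.1094453 ] 14.5 0.013973783647796384 [-7.   6.3  5.1] [1.07 0.81 0.49]
ang CCW 2.9437998185621677 axis err 0.19831691033015428
inplane -0.0008722747638470884 0.00015144373879046437 h 0.025449697877810505 torque n -0.2023650191386137
```

View pics/w11.png

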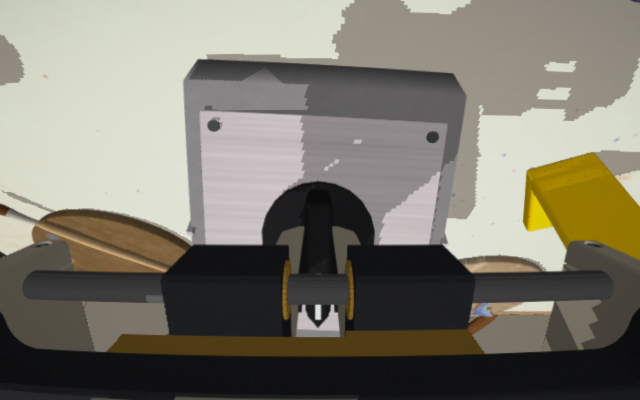

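The bar follows the jaws and now points straight up the slope. I'll turn a further 27°.

>>> arm_command(series=[{"travel": [0, 0, 0], "rotation": [2.58, -0.05, -3.69], "fingers": 0}, {"travel": [0, 0, 0], "rotation": [2.58, -0.05, -3.69], "fingers": 0}, {"travel": [0, 0, 0], "rotation": [2.58, -0.05, -3.69], "fingers": 0}, {"travel": [0, 0, 0], "rotation": [2.58, -0.05, -3.69], "fingers": 0}, {"travel": [0, 0, 0], "rotation": [2.58, -0.05, -3.69], "fingers": 0}, {"travel": [0, 0, 0], "rotation": [2.58, -0.05, -3.69], "fingers": 0}, {"travel": [0, 0, 0], "rotation": [0, 0, 0], "fingers": 0}, {"travel": [0, 0, 0], "rotation": [0, 0, 0], "fingers": 0}, {"travel": [0, 0, 0], "rotation": [0, 0, 0], "fingers": 0}])

```text
time: 15.45
position: [0.5637, -0.1426, 0.1095]
tool_rot: [-0.615, -0.062, -0.356, 0.701]
wrist_force: [-5.4, 10.2, 5.1]
grip_width: 0.0137
```

```bash
python3 st.py
```

```text
[ 0.56368485 -0.14258461  0.10948896] 15.45 0.013705378788526339 [-5.4 10.2  5.1] [1.55 0.64 1.1 ]
ang CCW -24.052165653551516 axis err 0.18791235917970223
inplane -0.0007921968387294821 0.0005110896820140853 h 0.02544701953127285 torque n 0.018015399966767754
```

Now at 24.05° clockwise, with almost no torque about the axis. Release and back off along the axis.

>>> arm_command(series=[{"travel": [0, 0, 0], "rotation": [0, 0, 0], "fingers": 0.2}, {"travel": [0, 0, 0], "rotation": [0, 0, 0], "fingers": 0.4}, {"travel": [0, 0, 0], "rotation": [0, 0, 0], "fingers": 0.5}, {"travel": [0, 0, 0], "rotation": [0, 0, 0], "fingers": 0.5}, {"travel": [-0.0057, 0.0001, 0.0082], "rotation": [0, 0, 0], "fingers": 0.5}, {"travel": [-0.0115, 0.0002, 0.0164], "rotation": [0, 0, 0], "fingers": 0.5}, {"travel": [-0.0115, 0.0002, 0.0164], "rotation": [0, 0, 0], "fingers": 0.5}, {"travel": [-0.0115, 0.0002, 0.0164], "rotation": [-2.45, 0.05, 3.5], "fingers": 0.5}, {"travel": [-0.0115, 0.0002, 0.0164], "rotation": [-4.3, 0.09, 6.15], "fingers": 0.5}, {"travel": [-0.005, 0.004, 0.02], "rotation": [-4.3, 0.09, 6.15], "fingers": 0.8}, {"travel": [0, 0, 0.005], "rotation": [-2.6, 0.05, 3.7], "fingers": 0.8}, {"travel": [0, 0, 0], "rotation": [0, 0, 0], "fingers": 0.8}, {"travel": [0, 0, 0], "rotation": [0, 0, 0], "fingers": 0.8}, {"travel": [0, 0, 0], "rotation": [0, 0, 0], "fingers": 0.8}])

```text
time: 16.85
position: [0.5069, -0.1386, 0.2074]
tool_rot: [0.675, 0.204, 0.222, -0.673]
wrist_force: [0.1, 0.2, -0.3]
grip_width: 0.074
```

```bash
python3 st.py; python3 - <<'E'
from knob import *
from tile import tile
s=state();p,d=capture('wrist');cv2.imwrite("pics/w12.png",p[:,:,::-1])
W,A,h=knob(p,d,s['position'],s['tool_rot'])
for n in ['side','top']:
    p,d=capture(n);tile(n,p,d)
    cv2.imwrite(f"pics/{n}12.png",p[:,:,::-1])
    if n=='side':crop(p,230,110,430,290,4,"pics/s12.png")
    W=cloud(n,p,d)
    X,Y,Z=[W[...,i] for i in range(3)]
    q=W[(X>.35)&(X<.48)&(Y>-.06)&(Y<.07)&(Z>.02)&(Z<.08)];print('cup',q.min(0),q.max(0))
E
```

```text
[ 0.50688899 -0.13858543  0.20740344] 16.85 0.07396221403651786 [ 0.1  0.2 -0.3] [ 0.03  0.26 -0.05]
ang CCW -0.36983335341577767 axis err 0.11048226431856363
inplane 0.008729004618498085 0.003374352126714991 h 0.138328905197707 torque n -0.05331068600917074
n [-0.575  0.012  0.818] 14158 tilt 35.090291477206776 yaw deg -1.1814231968214226
skirt 2751 0.01984039694070816 -0.0014974110526964068 0.03534780442714691
bar 1151 ((0.02413007989525795, -0.003537464886903763), (0.014085941947996616, 0.07188960164785385), 65.91183471679688) ang 155.75449638306588 hmed 0.04079234807693418
ext -0.03924226065229801 0.032650002336904974 bc [ 0.02099739 -0.00246783]
dial(skirt) [ 0.5784 -0.1433  0.0888] dial(bar) [ 0.5819 -0.1454  0.0912] ux [ 0.818 -0.017  0.575] uy [0.021 1.    0.   ]
side 0.08 58 [0.5936 0.1887 0.0911] [0.573 0.09  0.08 ] [0.607 0.238 0.118] ((0.5902696251869202, 0.16392238438129425), (0.151098370552063, 0.011357252486050129), 80.41636657714844)
side 0.005 318 [0.5282 0.22   0.0154] [0.48  0.191 0.006] [0.613 0.322 0.029] ((0.5599044561386108, 0.24090076982975006), (0.1685200184583664, 0.09547781944274902), 27.61648178100586)
zmax [0.10298914 0.98248296]
cup [ 0.3871947  -0.02992367  0.02002281] [0.45084234 0.04092015 0.06468833]
top 0.08 39 [0.5902 0.2134 0.0879] [0.585 0.19  0.081] [0.595 0.237 0.099] ((0.5904579758644104, 0.21357519924640656), (0.04774865135550499, 0.00851970724761486), 82.39692687988281)
top 0.005 477 [0.5308 0.2228 0.015 ] [0.472 0.192 0.006] [0.591 0.254 0.028] ((0.5309388041496277, 0.22294467687606812), (0.050824400037527084, 0.11615058779716492), 81.97974395751953)
zmax [0.09071451 1.53882481]
cup [ 0.38634087 -0.02797469  0.02056768] [0.45079607 0.03620552 0.06626561]
```

View pics/w12.png

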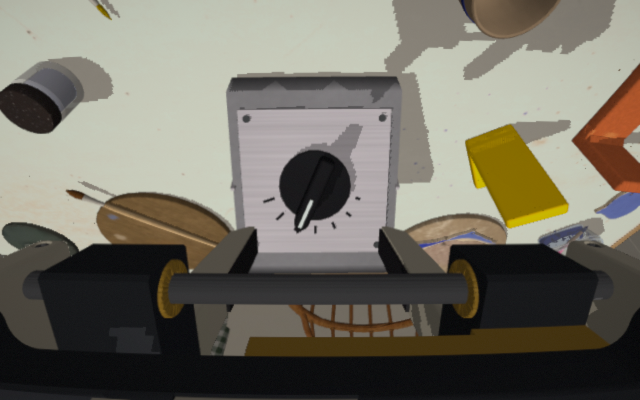

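View pics/side12.png

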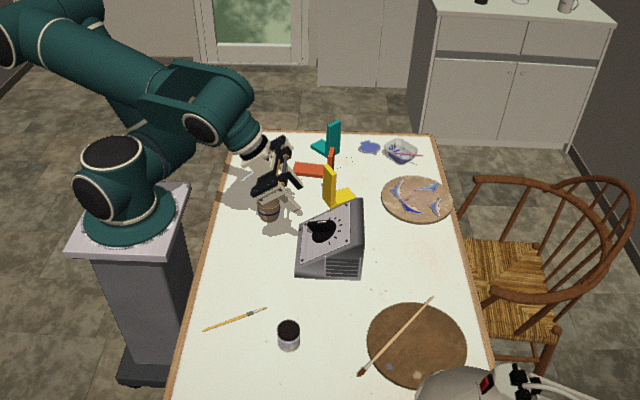

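Nose at (300,230): four marks lie on its short side and two on its long side, so it is at the fifth mark, measured 24.2° clockwise. The tile, cup and jar are all fine in the last pictures. I'm handing in.

```bash
python3 -c "
from plant import *
print(hand_in())"
```

```text
the job is handed in; nothing more can be done
None
```

The tile is tipped onto its long leg and the selector is at the fifth mark. I handed the job in after about 17 s of the 58 s allowed; hand-in reports no verdict.

- **Tile:** I gripped the terracotta tile's long leg by its sides, swung it 90° about its bottom corner edge and released it. The last checks show the long leg lying flat, the short end about 90 mm high, and the corner about 4 mm from where it started.
- **Selector:** I turned it clockwise two clicks and let go. The last wrist picture shows the nose 24.2° clockwise of straight up the slope, about 1.68 rad, with four marks on its short side and two on its long side.
- **Cup, jar and gripper:** The cup measured within 1 mm of its start. The jar looks unmoved in the pictures, but I did not measure it. The gripper was clear of everything at hand-in.
- **Disagreement:** At the start the bar stood about 31° anticlockwise, 7.5° off the third detent's nominal 24°. The cause is unknown. The final reading agrees with the fifth mark to within 1°.

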